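Lock the anaesthesia docking rail

ROBOT

A 6-joint arm with a two-finger parallel gripper is mounted at the origin on the work surface. World frame = base frame: x ahead of the robot, y to its left, z up, the work surface at z = 0. Lengths are in mm, angles in rad, forces in N, time in s.
With the tool pointing down it reaches from about 275 to 750 mm from the base axis. Payload 10.2 kg.
Tool frame: the origin (TCP) lies at the very end of the fingers, on their centre line; the grasp point (between the pads) lies 19 mm behind it; z points along the fingers, y is the direction in which the jaws open and shut (so a half turn about z gives the same grasp; the last joint's range is limited). The gripper opens to 85 mm and grips with 20 to 120 N. Pads are 22 mm wide; open, the fingers measure 114 mm over their backs; the gripper's body (76 mm by 85 mm) begins 54 mm behind the grasp point. The pads swing forward as they close: fully open they stand 13 mm farther back than shut.
Start: joints at [0.997, 0.313, 1.498, -0, 1.331, -0.223], TCP at [180.429, 493.028, 231.294] pointing down, gripper open.
Joint ranges: [-2.94, 2.94], [-0.97, 2.17], [0.19, 2.56], [-1.23, 4.37], [0.02, 3.11], [-2.88, 2.88]. Speed limits (rad/s): [2.39, 2.39, 3.01, 3.14, 3.14, 3.14].

INTERFACE

Orientations are given as a unit quaternion [w, x, y, z].
In Python, from rig import readout, cams, finish_job gives the robot as it stands. The module is installed in compiled form; this text tells all that it offers.
- The arm moves only by the tool carry_out, never from a script. Its argument "steps" is one flat list of numbers, 7 for each row, row after row: the shift along the tool's x, y, z in cm, then the turn, a rotation vector about the tool's x, y, z in units of 5 degrees (1.0 is 5 degrees), then the opening, from -1 (shut) to 1 (fully open), so that 0 is half open. In form: [x, y, z, ax, ay, az, hand, x, y, z, ax, ay, az, hand, ...]. A call has 1 to 20 rows; each row shifts and turns the commanded pose from where the row before left it, along the tool's axes as they then stand; what a row does not reach is not made up. A row lasts 1/12 s, in which the tool goes at most 41.7 mm and 7.16 degrees, less where a joint would pass 70% of its speed; a pose out of reach is approached as far as the arm can. A call with a gripper value outside its range is refused whole. The fingers move at their own pace and stop on an object; "grip_force" is the grip in N (left out, the last holds). Time passes only in rows, so rows that do not move let the fingers close. It gives the time, the measured TCP pose, the force and the opening at its end, in the units of the state.
- readout.sense(): the state, without advancing time (a new reading comes with each control period).
- cams.capture(name): name is "scene" or "top" or "wrist"; returns the picture (400x640x3 uint8, red, green, blue); there is no depth.
- cams.calibration(name): a dict with "fx", "fy", "cx", "cy" (pixels), "R" (3x3) and "t" (3): a world point X has camera coordinates R X + t; the wrist camera has in their place "T_tool_cam" (4x4, takes a point from camera to tool coordinates, whose origin is the TCP and whose axes are the flange's). Camera axes: x right, y down, z forward; pixel columns grow to the right and rows downward; lengths in mm; the calibration is good to about 2 mm. A picture is of the moment at which its call begins: read the wrist's pose just before it. calibration takes no time and is no camera call.
- finish_job(): hands the job in, once; it reports no verdict.
The state is a dict: "time_s": time; "joints": joint angles; "dq": joint speeds; "tau": joint torques, N m; "eef_pos": TCP position; "ee_rot": TCP orientation; "force": force on the tool from outside, world axes, zero at the start; "wrist_torque": the same for the moment, N m; "grip_width": opening from 0.0 (shut) to 1.0 (fully open).
Only numpy, scipy, OpenCV 4.12 (cv2) and the standard library are available. Lean on these libraries where they do the work, as an engineer would, in place of code of your own. Each camera call takes 0.05 s, during which the arm holds its last target.

TASK

Lock the aluminium docking rail with the oblong-footed steel lock: set its foot down on the plain end of the rail's running surface (the long end, away from the keyway), then, holding it, slide it along on the surface between the lips until it drops into the keyway, without running past it. Let go and leave it upright and fully down on the keyway's floor. Leave the similar round-footed stop where it is.

Things in the scene. Friction and masses are not known exactly. Their poses are not given: they have to be found in the camera images.
- lock: Steel rail lock, loose, upright, 76 mm tall, about 0.25 kg: oblong foot 34 (own x) x 50 (y) x 16 mm high; on it an upright grip 20 (x) x 30 (y) mm, 16 to 68 mm high, then a cap 22 x 32 mm. Origin: centre of the foot's underside, z up. Grasp the grip from above at about 55 mm height. It fits the keyway with its x along the rail's x, either way round, within 20 degrees.
- round_stop: Bystander: same steel, same grip and height as the lock, but with a round foot 54 mm in diameter, 16 mm high. Origin: centre of its underside. Must stay where it is.
- rail: Fixed aluminium rail, x -140 (plain end) to +130 mm (end with dark cross bar 12 mm tall), 92 mm wide (y). Origin on the table, z up. Running surface 30 mm above the table, y -40 to +40 mm, between lips 8 mm taller. Dark-floored keyway across it: x +33 to +87 mm, floor 16 mm above the table. Set the lock down near x = -90 mm, y = 0.
- keyway (a point): Centre of the keyway's mouth at the height of the running surface: x = +60, y = 0, z = +30 mm in the rail's frame; axes as the rail's. The keyway is 54 mm wide along x, 14 mm deep. The lock slides towards the rail's +x to reach it.
Not all that is in view belongs to the job. Leave any red look-alike of the lock alone.

How it is judged:
By the outcome, as a careful person would: the job done as asked, in the order asked, and still so for the second after the job is handed in, with the robot touching nothing.
It also fails if it takes over 48 s, if anything falls off the work surface, if the arm or the gripper's body presses on something with over 40 N, if the wrist force passes 120 N, or if a joint passes its speed limit or range.

## Working session

There is one attempt and no reset: what is moved stays moved. The work goes in short steps, Python scripts to look and compute and a tool call to move; the robot and the scene stay as the last step left them, time stands still between calls to the robot, and variables do not carry over. Pictures are saved under pics/ and viewed, and the job is handed in when it is done.

Besides the shell and the picture viewer there is one more tool, called after "Emit:" as name(argument=value, ...) on one line, values as JSON. carry_out: Moves the arm, as the interface text tells. Its arguments: {"type":"object","properties":{"steps":{"type":"array","items":{"type":"number"}},"grip_force":{"type":"number"}},"required":["steps"]}

```bash
mkdir -p pics
python3 - <<'E'
from rig import readout, cams
import cv2
s=readout.sense();print(s)
for n in("scene","top","wrist"):
    im=cams.capture(n);cv2.imwrite(f"pics/{n}0.png",im[:,:,::-1]);c=cams.calibration(n);print(n,{k:(v.tolist() if hasattr(v,'tolist') else v) for k,v in c.items()})
E
```

```text
{'time_s': 0.0, 'joints': array([ 9.96624282e-01,  3.13465635e-01,  1.49844004e+00,  2.76149266e-05,
        1.33096007e+00, -2.23377028e-01]), 'dq': array([ 8.93233572e-04,  1.31277393e-03,  2.10382673e-04, -7.61349049e-05,
        8.62706223e-04, -5.71283397e-04]), 'tau': array([ 1.78733485e-04, -4.12270725e+01, -2.59742653e+01, -1.92038297e-04,
        4.17847827e-03, -8.63827495e-06]), 'eef_pos': array([180.26975384, 492.81779984, 230.72595178]), 'ee_rot': array([-2.59521246e-04,  1.74502763e-01,  9.84656478e-01, -5.81392254e-04]), 'force': array([-0.99327146,  0.71257668,  0.28032954]), 'wrist_torque': array([ 0.0052617 ,  0.01371329, -0.04011766]), 'grip_width': 0.996637954265128}
scene {'fx': 377.15690564461767, 'fy': 377.15690564461767, 'cx': 314.73596814469124, 'cy': 199.14665275153408, 'R': [[0.8758163305948382, 0.48221147572940415, -0.020441324278593118], [0.26765280024684845, -0.5204959912941991, -0.8108303778020958], [-0.4016313403899313, 0.7046673085375389, -0.5849241409747491]], 't': [-454.5035529417061, -114.5948364858844, 1017.9065016930756]}
top {'fx': 496.1756763737845, 'fy': 496.1756763737845, 'cx': 317.89410118378873, 'cy': 197.48033270002648, 'R': [[0.0038935960035752825, -0.9999630187625198, 0.007668182151524765], [-0.9964701991315058, -0.004522807566487397, -0.0838253330117675], [0.08385691475947675, -0.007314733013893561, -0.9964509584158958]], 't': [-21.621304927677958, 500.9016766955583, 991.2442834443253]}
wrist {'fx': 282.5259064916119, 'fy': 282.5259064916119, 'cx': 322.77641689516855, 'cy': 199.22332935306994, 'T_tool_cam': [[-2.1474584569830613e-05, -0.9627045826700047, -0.27055477457441435, 67.82369949797896], [0.999999752074042, -0.0002111009386759956, 0.0006717799089276573, 0.2958258366881905], [-0.0007038399637462514, -0.2705546930706685, 0.9627043485238549, -143.48482716252732], [0.0, 0.0, 0.0, 1.0]]}
```

View pics/scene0.png

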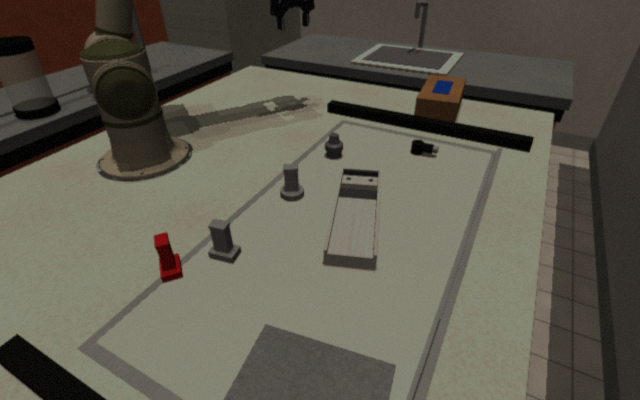

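View pics/top0.png

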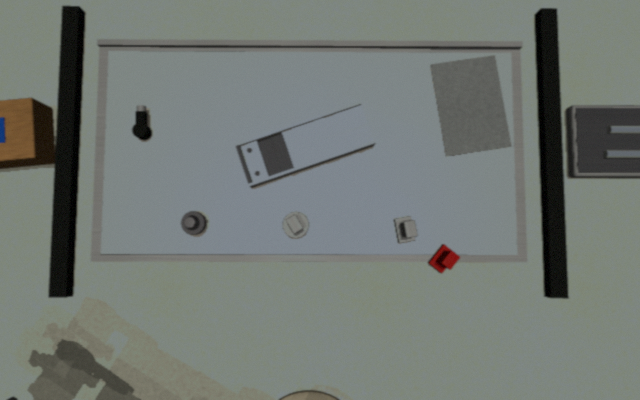

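View pics/wrist0.png

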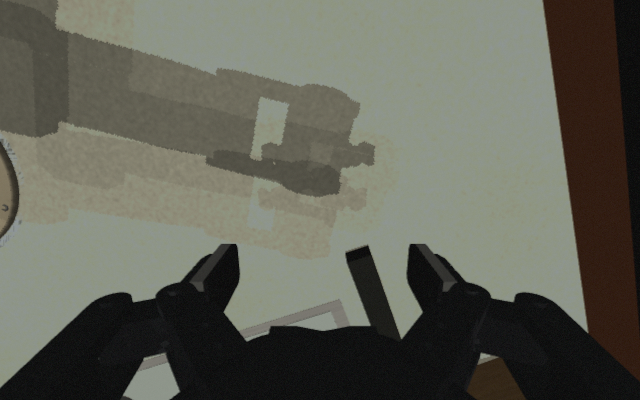

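Candidates in the top view are the square-footed grey piece (405,229), the round-footed grey piece (295,224), a dark knob (193,222) and the red look-alike (444,258). The grey piece at (405,229) fits the lock. The rail runs from its dark-bar end near (243,165) to its plain end near (368,125), with the keyway near (275,154). Next I confirm this in an enlarged crop.

Run:
```python
import cv2,numpy as np
im=cv2.imread("pics/top0.png")
a=cv2.resize(im[195:275,270:470],None,fx=4,fy=4,interpolation=cv2.INTER_CUBIC)
b=cv2.resize(im[95:195,225:385],None,fx=5,fy=5,interpolation=cv2.INTER_CUBIC)[:, :800]
a=cv2.convertScaleAbs(a,alpha=1.4);b=cv2.convertScaleAbs(b,alpha=1.4)
cv2.imwrite("pics/cropA.png",a);cv2.imwrite("pics/cropB.png",b)
```

```text
(no output)
```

View pics/cropA.png

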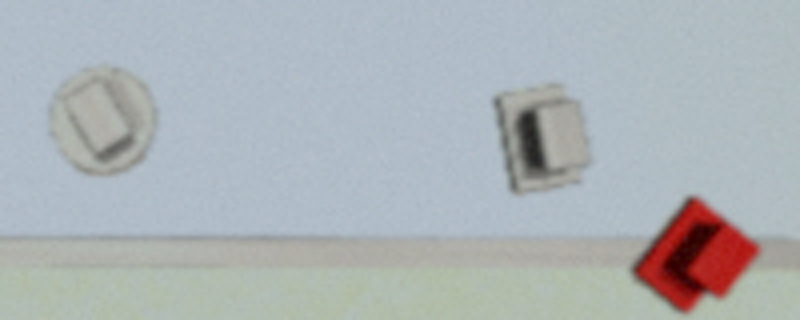

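View pics/cropB.png

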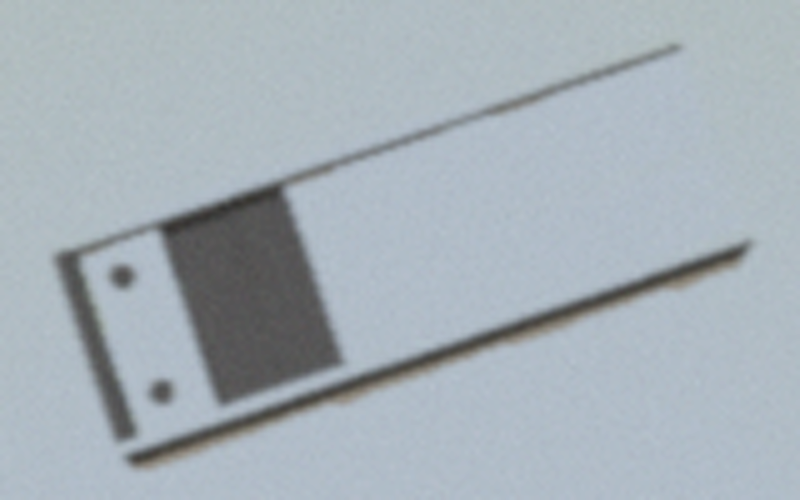

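The crop confirms it. (545,138) in crop A, which is (406,229) in the picture, has an oblong foot, so it is the lock. (103,120) is the round stop, and the red one is to be ignored. Next are the rail and lock poses.

```bash
cat > h.py <<'E'
import numpy as np
from rig import readout,cams
from scipy.spatial.transform import Rotation as Ro
from scipy.optimize import least_squares
def ray(name,uv,z,T=None):
    c=cams.calibration(name)
    d=np.array([(uv[0]-c["cx"])/c["fx"],(uv[1]-c["cy"])/c["fy"],1.])
    if name=="wrist":
        M=T@np.array(c["T_tool_cam"]); R=M[:3,:3];o=M[:3,3];d=R@d
    else:
        R=np.array(c["R"]);o=-R.T@np.array(c["t"]);d=R.T@d
    return o+d*(z-o[2])/d[2]
def toolT():
    s=readout.sense();q=s["ee_rot"];T=np.eye(4);T[:3,:3]=Ro.from_quat([q[1],q[2],q[3],q[0]]).as_matrix();T[:3,3]=s["eef_pos"];return T
def fit(local,world):
    L=np.array(local)[:,:2];W=np.array(world)[:,:2]
    lc,wc=L.mean(0),W.mean(0);H=(L-lc).T@(W-wc);a=np.arctan2(H[0,1]-H[1,0],H[0,0]+H[1,1])
    R=np.array([[np.cos(a),-np.sin(a)],[np.sin(a),np.cos(a)]]);t=wc-R@lc
    return t,np.degrees(a),(L@R.T+t-W)
E
python3 - <<'E'
from h import *
B=lambda p:(p[0]/5+225-.4,p[1]/5+95-.4)
A=lambda p:(p[0]/4+270-.4,p[1]/4+195-.4)
f=[((285,187),33,-40,30),((342,362),33,39,30),((680,45),-140,-40,34),((750,243),-140,46,38),((125,457),130,46,38),((55,255),130,-40,42)]
t,a,r=fit([x[1:3] for x in f],[ray("top",B(x[0]),x[3]) for x in f]);print("rail",t,a);print(r.round(1))
f=[((495,97),17,25,16),((563,85),17,-25,16)]
# corners: long edge left
P=[ray("top",A(p),16)[:2] for p in((495,97),(517,192),(582,182),(563,85))];print(np.round(P,1))
# x axis along image left (+y world): left edge is x=+17; y axis = image down
t,a,r=fit([(17,-25),(17,25),(-17,25),(-17,-25)],P);print("lock",t,a,r.round(1))
P=[ray("top",A(p),76)[:2] for p in((538,105),(582,100),(588,168),(545,173))];print(np.mean(P,0))
t,a,r=fit([(11,-16),(-11,-16),(-11,16),(11,16)],P);print("cap",t,a,r.round(1))
print("round",ray("top",A((103,120)),16))
E
```

```text
rail [608.52314305  11.90983391] 109.38136989982696
[[ 1.1  1.1]
 [-1.4 -1.3]
 [-0.6 -0.7]
 [ 1.1 -1.5]
 [-0.1  1.4]
 [-0.2  1.1]]
[[ 458.3 -174.1]
 [ 409.9 -184.9]
 [ 415.1 -218.1]
 [ 464.5 -209. ]]
lock [ 436.95127662 -196.50384771] 100.89054759074337 [[ 0.  -1. ]
 [-0.7  0.3]
 [ 0.5  0.2]
 [ 0.2  0.5]]
[ 436.93952194 -197.15476774]
cap [ 436.93952194 -197.15476774] 95.40857914064338 [[-0.2  0.5]
 [-0.6 -0.2]
 [ 0.2 -0.7]
 [ 0.6  0.5]]
round [445.67530803  26.24049263  16.        ]
```

Emit:
carry_out(steps=[-2.39,-2.8,0.15,0,0,0,1,-2.39,-2.8,0.15,0,0,0,1,-2.39,-2.8,0.15,0,0,0,1,-2.39,-2.8,0.15,0,0,0,1,-2.39,-2.8,0.15,0,0,0,1,-2.39,-2.8,0.15,0,0,0,1,-2.39,-2.8,0.15,0,0,0,1,-2.39,-2.8,0.15,0,0,0,1,-2.39,-2.8,0.15,0,0,0,1,-2.39,-2.8,0.15,0,0,0,1,-2.39,-2.8,0.15,0,0,0,1,-2.39,-2.8,0.15,0,0,0,1,-2.39,-2.8,0.15,0,0,0,1,-2.39,-2.8,0.15,0,0,0,1,-2.39,-2.8,0.15,0,0,0,1,-2.39,-2.8,0.15,0,0,0,1,-2.39,-2.8,0.15,0,0,0,1,-2.39,-2.8,0.15,0,0,0,1,-2.39,-2.8,0.15,0,0,0,1,-2.39,-2.8,0.15,0,0,0,1])

```text
time_s: 1.82
eef_pos: [437.0, -199.0, 201.0]
ee_rot: [-0.0, 0.175, 0.985, 0.0]
force: [0.2, -0.0, 0.0]
grip_width: 1.004
```

Emit:
carry_out(steps=[0,0,0,0,0,1,1,0,0,0,0,0,1,1,0,0,0,0,0,1,1,0,0,0,0,0,1,1,0,0,0,0,0,1,1,0,0,0,0,0,1,1,0,0,0,0,0,1,1,0,0,0,0,0,1,1,0,0,0,0,0,1,1,0,0,0,0,0,1,1,0,0,0,0,0,1,1,0,0,0,0,0,1,1,0,0,0,0,0,0,1,0,0,0,0,0,0,1])

```text
time_s: 2.98
eef_pos: [436.8, -197.1, 201.2]
ee_rot: [-0.0, 0.642, 0.766, 0.0]
force: [-0.3, 0.3, 0.3]
grip_width: 1.0
```

Run:
```python
from h import *
import cv2
T=toolT();print(T.round(3),readout.sense()["time_s"],readout.sense()["joints"])
im=cams.capture("wrist");cv2.imwrite("pics/w1.png",im[:,:,::-1])
```

```text
[[-1.74000e-01  9.85000e-01 -0.00000e+00  4.36817e+02]
 [ 9.85000e-01  1.74000e-01  0.00000e+00 -1.97068e+02]
 [ 0.00000e+00 -0.00000e+00 -1.00000e+00  2.01171e+02]
 [ 0.00000e+00  0.00000e+00  0.00000e+00  1.00000e+00]] 2.9833 [-6.68947466e-01  2.39486287e-01  1.67649652e+00  9.90451555e-06
  1.22591886e+00 -8.44338664e-01]
```

View pics/w1.png

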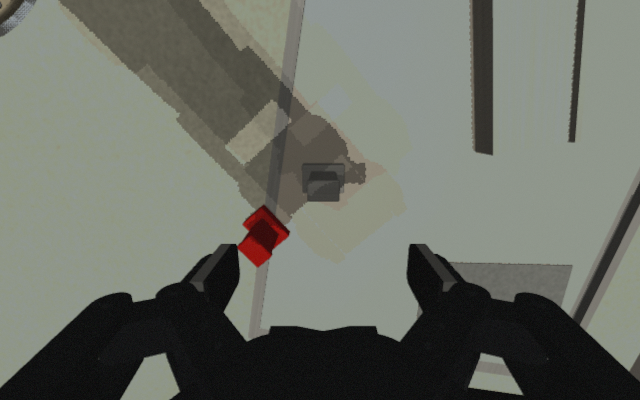

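The lock sits at (323,182), square to the jaws. The red look-alike is near (262,237), so I check the clearance to the jaw on that side.

Run:
```python
from h import *
import cv2
T=toolT();Ti=np.linalg.inv(T)
for n,p,z in(("lockfootTL",(302,164),16),("TR",(344,164),16),("capBL",(307,201),76),("capBR",(340,201),76),("redfoot top",(264,206),16),("redfoot right",(289,234),16),("redcap bot",(257,267),76),("redcap R",(276,245),76),("capL",(239,250),76)):
    w=ray("wrist",p,z,T);print(n,w.round(1),(Ti@np.r_[w,1])[:3].round(1))
im=cv2.imread("pics/w1.png")[140:280,220:420];cv2.imwrite("pics/w1c.png",cv2.convertScaleAbs(cv2.resize(im,None,fx=4,fy=4,interpolation=2),alpha=1.8))
```

```text
lockfootTL [ 410.6 -182.3   16. ] [ 19.1 -23.2 185.2]
TR [ 458.9 -173.8   16. ] [ 19.1  25.8 185.2]
capBL [ 423.8 -208.2   76. ] [ -8.7 -14.7 125.2]
capBR [ 456.  -202.5   76. ] [ -8.7  17.9 125.2]
redfoot top [ 373.1 -241.    16. ] [-32.1 -70.4 185.2]
redfoot right [ 408.2 -271.9   16. ] [-68.7 -41.2 185.2]
redcap bot [ 383.4 -289.    76. ] [-81.2 -68.7 125.2]
redcap R [ 399.8 -260.4   76. ] [-56.  -47.5 125.2]
capL [ 362.7 -272.7   76. ] [-61.6 -86.2 125.2]
```

View pics/w1c.png

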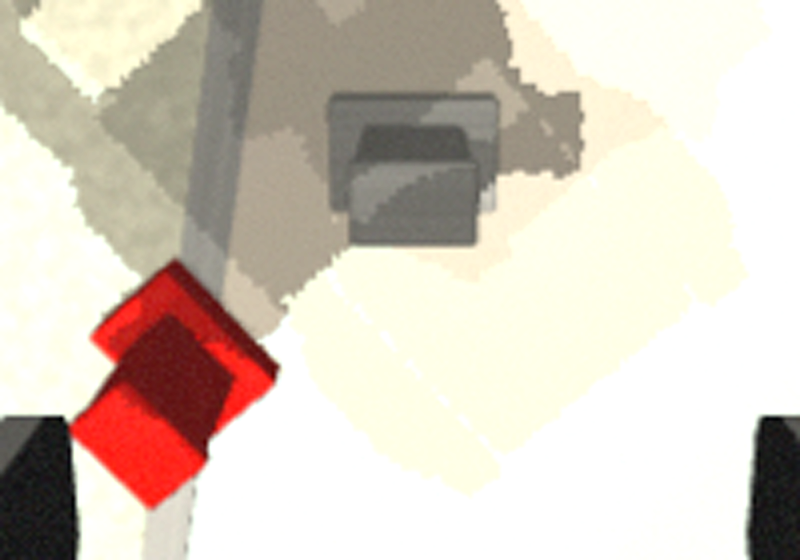

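Emit:
carry_out(steps=[0.05,0.08,2.5,0,0,0,1,0.05,0.07,2.5,0,0,0,1,0,0,2.5,0,0,0,1,0,0,2.5,0,0,0,1,0,0,2.5,0,0,0,1,0,0,2,0,0,0,1,0,0,1.2,0,0,0,1,0,0,0.8,0,0,0,1,0,0,0,0,0,0,1,0,0,0,0,0,0,1])

```text
time_s: 3.87
eef_pos: [438.4, -196.0, 36.6]
ee_rot: [0.0, 0.643, 0.766, 0.0]
force: [0.2, -0.8, 0.1]
grip_width: 0.999
```

Emit:
carry_out(steps=[0,0,0,0,0,0,-1,0,0,0,0,0,0,-1,0,0,0,0,0,0,-1,0,0,0,0,0,0,-1,0,0,0,0,0,0,-1,0,0,0,0,0,0,-1,0,0,0,0,0,0,-1,0,0,0,0,0,0,-1,0,0,0,0,0,0,-1,0,0,0,0,0,0,-1,0,0,0,0,0,0,-1,0,0,0,0,0,0,-1], grip_force=50)

```text
time_s: 4.87
eef_pos: [438.3, -196.1, 36.7]
ee_rot: [0.0, 0.643, 0.766, -0.0]
force: [-1.8, 0.5, 5.8]
grip_width: 0.362
```

Run:
```python
from h import *
import cv2
s=readout.sense();print(s)
im=cams.capture("wrist");cv2.imwrite("pics/w2.png",im[:,:,::-1])
```

```text
{'time_s': 4.8667, 'joints': array([-6.65175502e-01,  4.76374810e-01,  1.84376568e+00, -1.47885408e-04,
        8.20787229e-01, -8.37925204e-01]), 'dq': array([-0.00222787, -0.00153042,  0.002007  ,  0.00082524,  0.00126612,
       -0.00070301]), 'tau': array([ 3.59890871e-01, -3.83358514e+01, -1.74664700e+01,  1.51871368e-01,
       -3.24336374e-01, -1.29684151e-03]), 'eef_pos': array([ 438.3298076 , -196.06241117,   36.72040773]), 'ee_rot': array([ 3.34105695e-04,  6.43431763e-01,  7.65503398e-01, -4.28372985e-05]), 'force': array([-1.770688  ,  0.45962606,  5.78560449]), 'wrist_torque': array([0.0403847 , 0.20466938, 0.05279693]), 'grip_width': 0.3620743247444286}
```

View pics/w2.png

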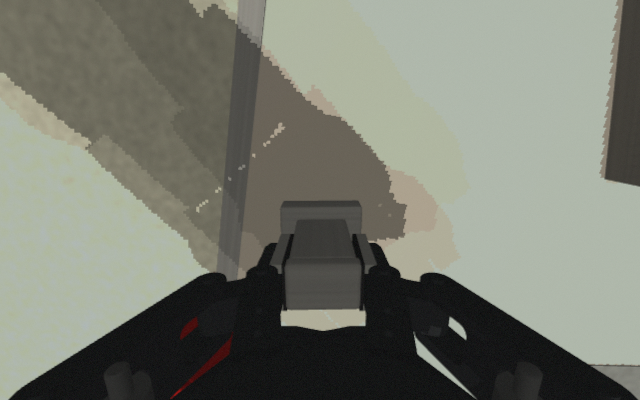

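Emit:
carry_out(steps=[0,0,-1,0,0,0,-1,0,0,-2.3,0,0,0,-1,0,0,-2.5,0,0,0,-1,0,0,-2.5,0,0,0,-1,1.09,2.73,0,0,0,0,-1,1.09,2.73,0,0,0,0,-1,1.09,2.73,0,0,0,0,-1,1.09,2.73,0,0,0,0,-1,1.09,2.73,0,0,0,0,-1,1.09,2.73,0,0,0,0,-1,1.09,2.73,0,0,0,0,-1,1.09,2.73,0,0,0,0,-1,0,0,0,0,0,-0.9,-1,0,0,0,0,0,-1,-1,0,0,0,0,0,0,-1,0,0,0,0,0,0,-1,0,0,0,0,0,0,-1])

```text
time_s: 6.33
eef_pos: [638.1, -72.6, 119.4]
ee_rot: [-0.0, 0.579, 0.815, -0.0]
force: [0.3, 0.9, -2.7]
grip_width: 0.362
```

Run:
```python
from h import *
import cv2
s=readout.sense();print(s["time_s"],s["force"],s["grip_width"]);print(toolT().round(3))
for n in("wrist","top","scene"):
    im=cams.capture(n)[:,:,::-1]
    if n=="top": im=cv2.convertScaleAbs(cv2.resize(im[80:240,200:420],None,fx=3.5,fy=3.5,interpolation=2),alpha=1.4)
    if n=="scene": im=cv2.convertScaleAbs(cv2.resize(im[110:300,270:440],None,fx=3,fy=3,interpolation=2),alpha=1.4)
    cv2.imwrite(f"pics/{n}3.png",im)
```

```text
6.3333 [ 0.28121694  0.9465056  -2.66939574] 0.36208911922428283
[[-3.30000e-01  9.44000e-01 -0.00000e+00  6.38083e+02]
 [ 9.44000e-01  3.30000e-01  0.00000e+00 -7.25520e+01]
 [ 0.00000e+00 -0.00000e+00 -1.00000e+00  1.19418e+02]
 [ 0.00000e+00  0.00000e+00  0.00000e+00  1.00000e+00]]
```

View pics/wrist3.png

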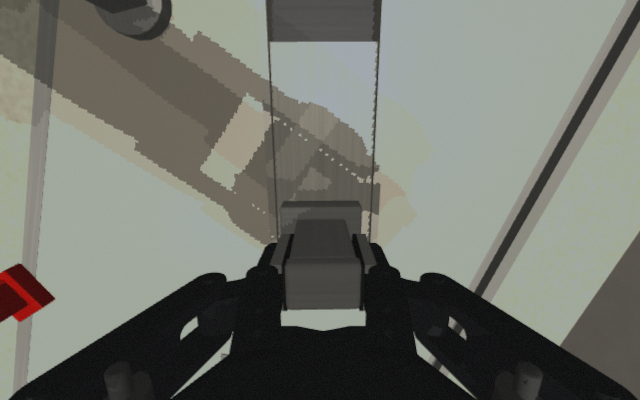

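View pics/scene3.png

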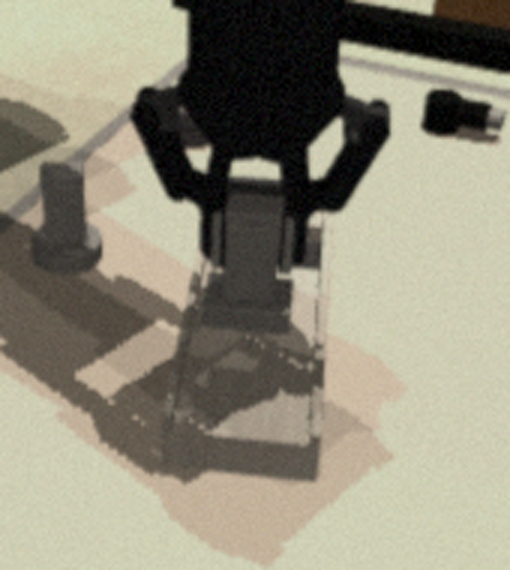

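Lock is held upright over the plain end. In the wrist view the keyway's near edge runs from about (270,41) to (380,41). Measuring lateral offset and distance to it.

Run:
```python
from h import *
T=toolT();T[2,3]+=0;Ti=np.linalg.inv(T)
c,s=np.cos(np.radians(109.4)),np.sin(np.radians(109.4))
for p,z in(((270,41),30),((380,41),30),((278,212),38),((370,212),38),((274,150),38),((374,150),38),((281,203),62+0),((361,203),62)):
    w=ray("wrist",p,z,T);d=w[:2]-[608.5,11.9]
    print(p,(Ti@np.r_[w,1])[:3].round(1),"rail",(c*d[0]+s*d[1]).round(1),(-s*d[0]+c*d[1]).round(1))
```

```text
(270, 41) [124.6 -38.2  89.4] rail 35.1 38.2
(380, 41) [124.6  43.2  89.4] rail 35.0 -43.3
(278, 212) [ -5.9 -36.7  81.4] rail -95.4 36.8
(370, 212) [-5.9 40.3 81.4] rail -95.5 -40.2
(274, 150) [ 45.5 -37.6  81.4] rail -44.0 37.7
(374, 150) [45.5 41.2 81.4] rail -44.1 -41.1
(281, 203) [  9.  -30.2  57.4] rail -80.5 30.3
(361, 203) [ 9.  29.1 57.4] rail -80.6 -29.0
```

Emit:
carry_out(steps=[0,0.15,1.5,0,0,0,-1,0,0,1.5,0,0,0,-1,0,0,1.2,0,0,0,-1,0,0,0.6,0,0,0,-1,0,0,0.2,0,0,0,-1,0,0,0,0,0,0,-1,0,0,0,0,0,0,-1])

```text
time_s: 7.07
eef_pos: [640.1, -72.1, 70.0]
ee_rot: [0.001, 0.578, 0.816, 0.0]
force: [-0.0, 0.1, -3.7]
grip_width: 0.366
```

Emit:
carry_out(steps=[0,0,0.1,0,0,0,-1,0,0,0.1,0,0,0,-1,0,0,0,0,0,0,-1])

```text
time_s: 7.32
eef_pos: [639.8, -71.9, 67.5]
ee_rot: [0.0, 0.578, 0.816, 0.0]
force: [-0.2, 0.4, -2.6]
grip_width: 0.364
```

Emit:
carry_out(steps=[0,0,0.05,0,0,0,-1,0,0,0.05,0,0,0,-1,0,0,0,0,0,0,-1,0,0,0,0,0,0,-1])

```text
time_s: 7.65
eef_pos: [639.9, -72.1, 66.8]
ee_rot: [0.0, 0.578, 0.816, 0.0]
force: [-1.9, -0.9, 2.4]
grip_width: 0.362
```

Emit:
carry_out(steps=[0.3,0,0,0,0,0,-1,0.5,0,0,0,0,0,-1,0.5,0,0,0,0,0,-1,0.5,0,0,0,0,0,-1,0.5,0,0,0,0,0,-1,0.5,0,0,0,0,0,-1,0.2,0,0,0,0,0,-1])

```text
time_s: 8.23
eef_pos: [629.9, -43.0, 66.8]
ee_rot: [0.001, 0.578, 0.816, 0.0]
force: [-1.0, 0.5, 0.6]
grip_width: 0.367
```

Emit:
carry_out(steps=[0.4,0,0.03,0,0,0,-1,0.5,0,0.01,0,0,0,-1,0.5,0,0,0,0,0,-1,0.5,0,0,0,0,0,-1,0.5,0,0,0,0,0,-1,0.5,0,0,0,0,0,-1,0.5,0,0,0,0,0,-1,0.5,0,0,0,0,0,-1,0.5,0,0,0,0,0,-1,0.5,0,0,0,0,0,-1,0.5,0,0,0,0,0,-1,0.4,0,0,0,0,0,-1])

```text
time_s: 9.23
eef_pos: [611.0, 11.1, 67.0]
ee_rot: [0.001, 0.578, 0.816, 0.0]
force: [0.9, -0.4, -2.0]
grip_width: 0.363
```

Run:
```python
from h import *
import cv2
s=readout.sense();print(s["time_s"],s["force"],s["grip_width"]);print(toolT().round(3))
for n in("wrist","scene"):
    im=cams.capture(n)[:,:,::-1]
    if n=="scene": im=cv2.convertScaleAbs(cv2.resize(im[110:300,270:440],None,fx=3,fy=3,interpolation=2),alpha=1.4)
    cv2.imwrite(f"pics/{n}4.png",im)
```

```text
9.2333 [ 0.94937822 -0.38978401 -1.96093155] 0.3630177299021719
[[-3.3200e-01  9.4300e-01  2.0000e-03  6.1100e+02]
 [ 9.4300e-01  3.3200e-01 -1.0000e-03  1.1137e+01]
 [-2.0000e-03  2.0000e-03 -1.0000e+00  6.6968e+01]
 [ 0.0000e+00  0.0000e+00  0.0000e+00  1.0000e+00]]
```

View pics/wrist4.png

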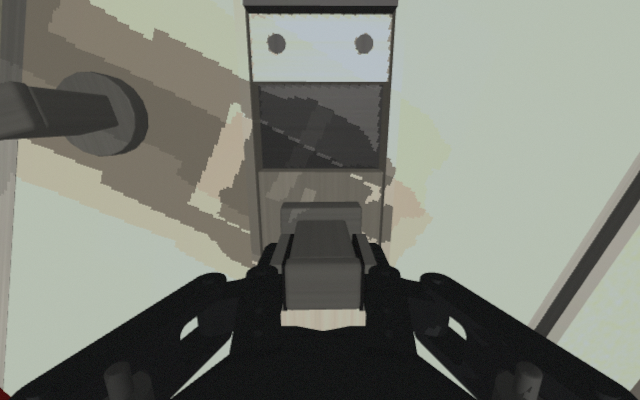

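View pics/scene4.png

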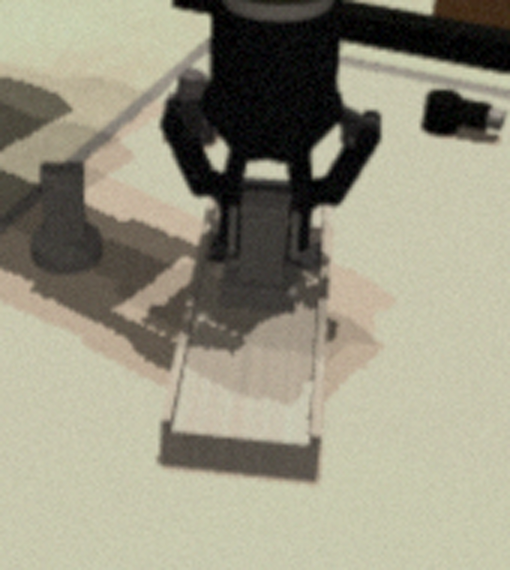

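Run:
```python
from h import *
T=toolT();Ti=np.linalg.inv(T)
for n,p,z in(("near",(320,170),30),("far",(320,82),30),("foot lead top",(320,203),46),("lipL",(259,185),30),("lipR",(385,185),30),("footL",(281,203),46),("footR",(361,203),46),("kwL",(258,168),30),("kwR",(383,168),30)):
    print(n,(Ti@np.r_[ray("wrist",p,z,T),1])[:3].round(1))
```

```text
near [37.3 -1.1 36.7]
far [90.  -0.9 36.7]
foot lead top [19.8 -1.  20.7]
lipL [ 27.4 -40.9  36.6]
lipR [27.4 41.4 36.7]
footL [ 19.9 -24.6  20.7]
footR [19.8 23.8 20.7]
kwL [ 38.6 -40.9  36.6]
kwR [38.5 39.4 36.7]
```

Emit:
carry_out(steps=[0,0,0.05,0,0,0,-1,0,0,0.02,0,0,0,-1,0,0,0,0,0,0,-1])

```text
time_s: 9.58
eef_pos: [610.7, 11.8, 66.6]
ee_rot: [0.0, 0.578, 0.816, 0.0]
force: [-4.5, -0.9, 15.0]
grip_width: 0.367
```

Emit:
carry_out(steps=[0.3,0,-0.02,0,0,0,-1,0.4,0,0,0,0,0,-1,0.4,0,0,0,0,0,-1,0.4,0,0,0,0,0,-1,0.4,0,0,0,0,0,-1,0.4,0,0,0,0,0,-1,0.4,0,0,0,0,0,-1,0.4,0,0,0,0,0,-1,0.4,0,0,0,0,0,-1,0.3,0,0,0,0,0,-1,0.2,0,0,0,0,0,-1])

```text
time_s: 10.5
eef_pos: [598.0, 49.1, 66.3]
ee_rot: [0.001, 0.578, 0.816, 0.001]
force: [2.2, -4.1, 6.8]
grip_width: 0.363
```

Emit:
carry_out(steps=[0.3,0,0,0,0,0,-1,0.3,0,0,0,0,0,-1,0.3,0,0,0,0,0,-1,0.3,0,0,0,0,0,-1,0.3,0,0,0,0,0,-1,0.2,0,0,0,0,0,-1,0.2,0,0,0,0,0,-1,0.1,0,0,0,0,0,-1,0,0,0,0,0,0,-1])

```text
time_s: 11.25
eef_pos: [590.1, 68.1, 64.8]
ee_rot: [-0.001, 0.578, 0.816, -0.0]
force: [0.1, -1.1, -1.3]
grip_width: 0.366
```

Run:
```python
from h import *
import cv2
s=readout.sense();print(s["time_s"],s["force"],s["grip_width"]);print(toolT().round(3))
for n in("wrist","scene"):
    im=cams.capture(n)[:,:,::-1]
    if n=="scene": im=cv2.convertScaleAbs(cv2.resize(im[110:300,270:440],None,fx=3,fy=3,interpolation=2),alpha=1.4)
    cv2.imwrite(f"pics/{n}5.png",im)
```

```text
11.25 [ 0.14627776 -1.0684455  -1.32258786] 0.36633296747330274
[[-3.33000e-01  9.43000e-01 -1.00000e-03  5.90051e+02]
 [ 9.43000e-01  3.33000e-01  0.00000e+00  6.80830e+01]
 [ 1.00000e-03 -1.00000e-03 -1.00000e+00  6.48190e+01]
 [ 0.00000e+00  0.00000e+00  0.00000e+00  1.00000e+00]]
```

View pics/wrist5.png

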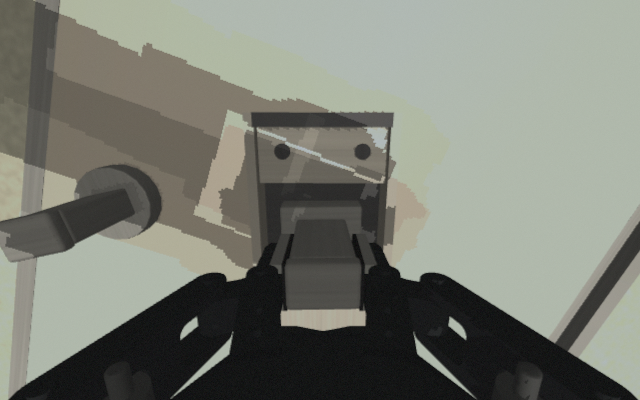

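Run:
```python
from h import *
T=toolT();Ti=np.linalg.inv(T)
for n,p,z in(("far",(320,184),30),("foot lead top",(320,205),44),("barfront?",(320,127),42)):
    print(n,(Ti@np.r_[ray("wrist",p,z,T),1])[:3].round(1))
```

```text
far [28.4 -1.1 35.1]
foot lead top [18.5 -1.  21.1]
barfront? [64.4 -0.9 23.1]
```

The gap ahead is about 10 mm, so the lock is centred over the keyway and has begun to drop. Lowering to the floor.

Emit:
carry_out(steps=[0,0,0.3,0,0,0,-1,0,0,0.3,0,0,0,-1,0,0,0.3,0,0,0,-1,0,0,0.1,0,0,0,-1,0,0,0.05,0,0,0,-1,0,0,0,0,0,0,-1,0,0,0,0,0,0,-1])

```text
time_s: 11.93
eef_pos: [590.7, 67.6, 55.0]
ee_rot: [0.0, 0.578, 0.816, 0.0]
force: [-0.5, 0.1, -2.7]
grip_width: 0.363
```

Emit:
carry_out(steps=[0,0,0.1,0,0,0,-1,0,0,0.05,0,0,0,-1,0,0,0.05,0,0,0,-1,0,0,0,0,0,0,-1,0,0,0,0,0,0,-1])

```text
time_s: 12.35
eef_pos: [590.6, 67.7, 52.9]
ee_rot: [0.0, 0.578, 0.816, 0.0]
force: [-0.7, 0.3, -1.8]
grip_width: 0.365
```

Emit:
carry_out(steps=[0,0,0.04,0,0,0,-1,0,0,0,0,0,0,-1,0,0,0,0,0,0,-1])

```text
time_s: 12.6
eef_pos: [590.7, 67.6, 52.8]
ee_rot: [0.0, 0.578, 0.816, 0.0]
force: [-1.8, -0.7, 2.7]
grip_width: 0.366
```

Emit:
carry_out(steps=[0,0,0,0,0,0,0.2,0,0,0,0,0,0,0.6,0,0,0,0,0,0,1,0,0,0,0,0,0,1,0,0,0,0,0,0,1,0,0,0,0,0,0,1,0,0,0,0,0,0,1,0,0,0,0,0,0,1,0,0,0,0,0,0,1,0,0,0,0,0,0,1])

```text
time_s: 13.43
eef_pos: [590.6, 67.7, 52.5]
ee_rot: [-0.0, 0.578, 0.816, -0.0]
force: [-0.4, -0.3, -0.8]
grip_width: 1.0
```

Emit:
carry_out(steps=[0,0,-0.5,0,0,0,1,0,0,-1,0,0,0,1,0,0,-2,0,0,0,1,0,0,-2.5,0,0,0,1,0,0,-2.5,0,0,0,1,0,0,-2.5,0,0,0,1,0,0,-2.5,0,0,0,1,0,0,-1.5,0,0,0,1,-2.5,0,0,0,0,0,1,-2.5,0,0,0,0,0,1,-2.5,0,0,0,0,0,1,0,0,0,0,0,0,1,0,0,0,0,0,0,1])

```text
time_s: 14.52
eef_pos: [615.6, -4.0, 203.2]
ee_rot: [0.0, 0.579, 0.816, 0.0]
force: [-0.1, 1.1, 0.2]
grip_width: 1.001
```

Run:
```python
from h import *
import cv2
s=readout.sense();print(s["time_s"],s["force"],s["grip_width"]);print(toolT().round(3))
for n in("wrist","scene","top"):
    im=cams.capture(n)[:,:,::-1];cv2.imwrite(f"pics/{n}6raw.png",im)
    if n=="scene": im=cv2.convertScaleAbs(cv2.resize(im[110:300,270:440],None,fx=3,fy=3,interpolation=2),alpha=1.4)
    if n=="top": im=cv2.convertScaleAbs(cv2.resize(im[110:250,200:350],None,fx=4,fy=4,interpolation=2),alpha=1.4)
    cv2.imwrite(f"pics/{n}6.png",im)
```

```text
14.5167 [-0.10668542  1.13885353  0.20854377] 1.0009828576606554
[[-3.31000e-01  9.44000e-01  1.00000e-03  6.15608e+02]
 [ 9.44000e-01  3.31000e-01 -0.00000e+00 -3.95900e+00]
 [-0.00000e+00  1.00000e-03 -1.00000e+00  2.03151e+02]
 [ 0.00000e+00  0.00000e+00  0.00000e+00  1.00000e+00]]
```

View pics/wrist6.png

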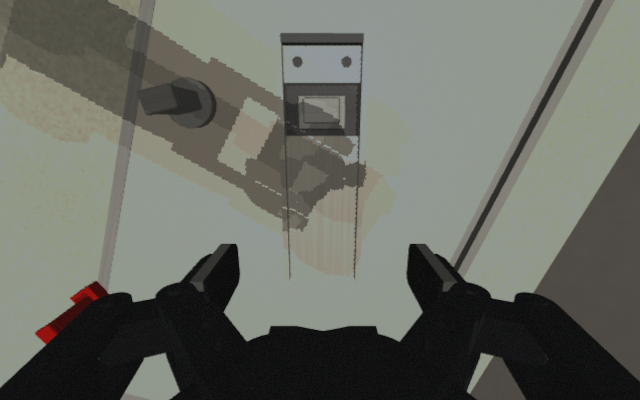

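View pics/scene6.png

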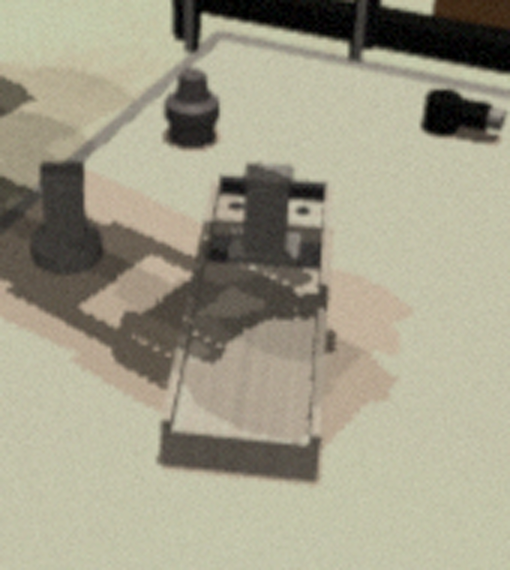

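View pics/top6.png

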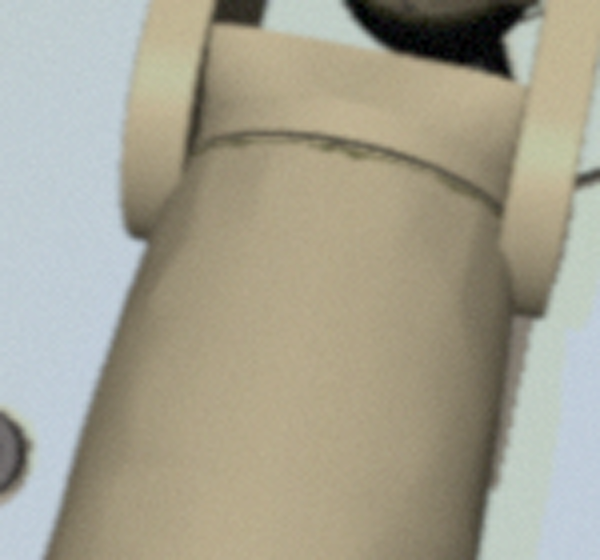

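The wrist view shows the lock upright inside the dark keyway at (322,110), with floor showing on all sides of the foot. The scene view agrees. The top view is blocked by the arm, so it checks nothing. The round stop at (210,102) is undisturbed, the gripper is clear, and the arm is at rest.

Run:
```python
from h import *
s=readout.sense();print(s["time_s"],s["force"],abs(s["dq"]).max())
from rig import finish_job
print(finish_job())
```

```text
14.6667 [-0.71124855  0.64504211 -0.54969505] 0.0056498980776730455
the job is handed in; nothing more can be done
None
```

The lock is upright in the keyway and down on its floor, and the job was handed in at 14.7 s of the 48 s allowed.

**What I did:** I gripped the lock across its 30 mm sides and set it on the rail's plain end near x = -90 mm. I slid it about 150 mm along the surface to the keyway. It began to drop by itself (about 2 mm) with an even 10 mm gap ahead of it. I then lowered it to the floor, let go and backed off.

**Last checks:**
- **Depth:** floor contact came at TCP z = 52.8 mm, 14.0 mm below the height at first contact with the surface, which matches the keyway's depth.
- **Seating:** the wrist and scene views show the lock upright, with the keyway floor visible all round its foot.
- **Bystanders:** the round stop looks untouched and I kept clear of the red look-alike, but I did not re-measure either position.
- **Forces:** the highest wrist force I read was about 15 N, at the mid-slide stop. Forces were only read at the end of each move.

**What did not check out:**
- The arm blocked the final top view, so it confirmed nothing.
- Contact force varied during the slide. At that stop it read close to lift-off, up to about 0.2 mm, and I pressed the lock back down before going on.

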